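Park the rolling pin in the pastry board's trough

TASK

Park the rolling pin so that it cannot roll away: with your fingertips on top of the pin, pushing from above and not from the side, roll it gently along the pastry board until it drops into the trough across the board's middle, and leave it lying there at rest, square in the trough and about centred across the board. Don't pinch, lift, press hard on or flick the pin, don't let it roll off the board, and leave the tin and everything else where it stands.

Things in the scene. Friction and masses are not known exactly. Their poses are not given: they have to be found in the camera images.
- rolling_pin: Wooden rolling pin lying across the pastry board, one rigid piece, 0.18-0.35 kg: barrel 48 mm diameter, 148 mm long with ball-round ends, slim handles to 208 mm over all. Origin on its axis at mid length (42 mm above the worktop on the flat, 38 mm seated); x along it, y and z turn as it rolls. It hardly coasts. A fingertip pressed on its top (2 N do) and moved along rolls it half as far.
- pastry_board: Wooden pastry board, fixed to the worktop, 200 mm (own x) by 440 mm (own y) by 18 mm thick, with slightly lower end caps 14 mm long beyond each end. Origin at the centre of its underside; z up. A straight trough runs across its middle along own x. The pin starts 60 to 150 mm from the trough, to its left or its right, and the low tin stands on the other side.
- trough (a point): Middle of the trough, level with the board's upper face (18 mm above the worktop); axes as the board's. The trough is 27 mm wide (along y), 8 mm deep, and runs the board's whole width along x. The pin rolling slowly in drops 4 mm, rests on both edges of the trough and stays by itself.
- low_tin: Low food tin standing upright on the pastry board, on the other side of the trough from the pin; diameter 75, height 58 mm. Origin at the centre of its underside. Bystander.
- brown_onion: Brown onion, about 75 mm across and 77 mm high, on the worktop to the left. Origin at its underside. Bystander.
- garlic: Garlic bulb, 60 mm across, 59 mm high, on the worktop to the left. Origin at its underside. Bystander.
- salt_mill: Small upright salt shaker, 44 mm wide, 90 mm high, on the worktop to the right. Origin at its underside. Bystander.
- tall_bottle: Tall oil bottle, 62 mm wide, 264 mm high, at the back right. Origin at its underside. Bystander.
- spice_a: Small spice jar, 45 mm wide, 106 mm high, at the back. Origin at its underside. Bystander.
- spice_b: Small spice jar, 42 mm wide, 96 mm high, at the back. Origin at its underside. Bystander.
There are look-alikes about, which are no part of the job. Leave any yellow look-alike of the rolling_pin alone.

How it is judged (in metres and radians):
At the end, for the whole second after the job is handed in: The pin lies at rest, seated in the trough: axis within 5 mm of the trough's middle and at least 1.5 mm lower than on the flat, parallel to the trough within 0.08 rad, its middle within 40 mm of the board's middle across the board; no bystander moved over 15 mm (y of rolling_pin in the frame of trough between -0.005 and 0.005 m and z of rolling_pin in the frame of trough between 0.016 and 0.0225 m and x of rolling_pin in the frame of trough between -0.04 and 0.04 m and angle between the x axis of rolling_pin and the x axis of trough, either way round below 0.08 rad and linear speed of rolling_pin below 0.01 m/s and angular speed of rolling_pin below 0.3 rad/s); the robot touches nothing.
It fails at once if the rolling pin is lifted more than about 12 mm, or rolls off the board (height (world z) of rolling_pin above 0.054 m or height (world z) of rolling_pin below 0.032 m).
It fails at once if the pin is flicked: it moves faster than 0.35 m/s (linear speed of rolling_pin above 0.35 m/s).
It fails at once if the pin is pinched or shoved from its side: the fingers touch it while the gripper's grasp point is lower than 68 mm above the worktop (fingertips resting on the pin's top put it well above that) (contact force between the fingers and rolling_pin above 0.3 N and height (world z) of the grasp point below 0.068 m).
It fails at once if the pin is pressed harder than 50 N (contact force between the fingers and rolling_pin above 50 N).
It fails at once if the tin or another bystander is moved by more than 15 mm (distance of any of low_tin, brown_onion, garlic, salt_mill, tall_bottle, spice_a, spice_b from where it was at the start of the episode above 0.015 m).
It also fails if it takes over 48 s, if anything falls off the work surface, if the arm or the gripper's body presses on something with over 40 N, if the wrist force passes 120 N, or if a joint passes its speed limit or range.

ROBOT

A 7-joint arm with a two-finger parallel gripper is mounted at the origin on a cart in front of the work surface, level with it; the furniture and walls round the work are solid. World frame = base frame: x ahead of the robot, y to its left, z up, the work surface at z = 0. Lengths are in mm, angles in rad, forces in N, time in s.
With the tool pointing down it reaches from about 400 to 875 mm from the base axis. Payload 4.4 kg.
Tool frame: the origin (TCP) lies at the very end of the fingers, on their centre line; the grasp point (between the pads) lies 19 mm behind it; z points along the fingers, y is the direction in which the jaws open and shut (so a half turn about z gives the same grasp; the last joint's range is limited). The gripper opens to 85 mm and grips with 20 to 120 N. Pads are 22 mm wide; open, the fingers measure 114 mm over their backs; the gripper's body (76 mm by 85 mm) begins 54 mm behind the grasp point. The pads swing forward as they close: fully open they stand 13 mm farther back than shut.
Start: joints at [1.239, 0.628, 0.038, 1.517, -0.027, 0.996, -0.02], TCP at [170.77, -627.18, 231.313] pointing down, gripper open.
Joint ranges: [-3.06, 3.06], [-0.37, 2.12], [-1.25, 1.32], [0.18, 2.47], [-1.1, 4.24], [0.23, 1.98], [-2.94, 2.94]. Speed limits (rad/s): [2.57, 2.57, 3.14, 3.14, 3.14, 3.14, 3.14].

INTERFACE

Orientations are given as [roll, pitch, yaw] about the fixed x, y, z axes, in that order (R = Rz(yaw) Ry(pitch) Rx(roll)).
In Python, from cell import ctrl, eyes gives the robot as it stands.
- The arm moves only by the tool move_arm, never from a script. Its argument "increments" is a list of rows, each a list of 6 numbers: the shift along the tool's x, y, z in cm, then the turn, a rotation vector about the tool's x, y, z in degrees. In form: [[x, y, z, wx, wy, wz], ...]. A call has 1 to 20 rows; each row is the pose to reach, as a shift and turn from the pose commanded when the call began, along the tool's axes at that moment; what a row does not reach only later rows make up. A row lasts 1/10 s, in which the tool goes at most 50 mm and 8.59 degrees, less where a joint would pass 70% of its speed; a pose out of reach is approached as far as the arm can. A call with a gripper value outside its range is refused whole. "grip" is the opening, from -1 (shut) to 1 (fully open), set as the call begins (left out, the last holds). The fingers move at their own pace and stop on an object; the grip force is fixed at half the most. Time passes only in rows, so rows that repeat a pose let the fingers close. It gives the time, the measured TCP pose, the force and the opening at its end, in the units of the state.
- ctrl.read_state(): the state, without advancing time (a new reading comes with each control period).
- eyes.get_image(name): name is "side" or "top"; returns the picture (480x640x3 uint8, red, green, blue); there is no depth.
- eyes.calibration(name): a dict with "fx", "fy", "cx", "cy" (pixels), "dist" ([k1, k2, p1, p2, k3] as OpenCV has them; the pictures are not rectified), "pose" (4x4, takes a point from camera to world coordinates). Camera axes: x right, y up, looking along -z (the intrinsics and any distortion apply to the point x, -y, -z); pixel columns grow to the right and rows downward; lengths in mm; the calibration is good to about 2 mm. A picture is of the moment at which its call begins. calibration takes no time and is no camera call.
- ctrl.finish_job(): hands the job in, once; it reports no verdict.
The state is a dict: "clock": time; "qpos": joint angles; "qd": joint speeds; "tau": joint torques, N m; "eef_pos": TCP position; "tool_rot": TCP orientation; "force": force on the tool from outside, world axes, zero at the start; "torque": the same for the moment, N m; "width": finger opening in mm.
Only numpy, scipy, OpenCV 4.12 (cv2) and the standard library are available. Lean on these libraries where they do the work, as an engineer would, in place of code of your own. Each camera call takes 0.05 s, during which the arm holds its last target. There are 200 camera calls.

## Working session

There is one attempt and no reset: what is moved stays moved. The work goes in short steps, Python scripts to look and compute and a tool call to move; the robot and the scene stay as the last step left them, time stands still between calls to the robot, and variables do not carry over. Pictures are saved under pics/ and viewed, about 8 in all and at most 12, crops included, and the job is handed in when it is done.

Besides the shell and the picture viewer there is one more tool, called after "Request:" as a command line: name --pt "numbers of a row" for each row, then --argument value for the rest. move_arm: Moves the arm, as the interface text tells. Its arguments: {"type":"object","properties":{"increments":{"type":"array","items":{"type":"array","items":{"type":"number"}}},"grip":{"type":"number"}},"required":["increments"]}

```bash
mkdir -p pics; python3 - <<'E'
from cell import ctrl, eyes
import cv2,numpy as np
for n in ("top","side"):
    im=eyes.get_image(n); cv2.imwrite(f"pics/{n}0.png",im[:,:,::-1])
    c=eyes.calibration(n); print(n,{k:np.round(v,4).tolist() for k,v in c.items()})
print(ctrl.read_state())
E
```

```text
top {'fx': 517.6447, 'fy': 517.6447, 'cx': 328.6755, 'cy': 235.7162, 'dist': [0.0272, 0.0, 0.0, 0.0, 0.0], 'pose': [[0.0047, 0.9851, -0.1721, 254.9045], [-0.9996, 0.0097, 0.0283, 6.4411], [0.0295, 0.1719, 0.9847, 1328.0078], [0.0, 0.0, 0.0, 1.0]]}
side {'fx': 506.0869, 'fy': 506.0869, 'cx': 321.4028, 'cy': 239.3298, 'dist': [-0.1205, 0.0, 0.0, 0.0, 0.0], 'pose': [[0.9575, 0.1337, -0.2558, 81.3102], [-0.2873, 0.3582, -0.8883, -1407.7719], [-0.0271, 0.924, 0.3813, 646.1443], [0.0, 0.0, 0.0, 1.0]]}
{'clock': 0.1, 'qpos': array([ 1.23918776,  0.62923311,  0.03844035,  1.51829482, -0.02699579,
        0.99631251, -0.02001703]), 'qd': array([ 0.00166297, -0.00075547, -0.00015935, -0.0028646 ,  0.00035756,
        0.00036134, -0.00022948]), 'tau': array([ 2.80964952e-03, -5.64526570e+01,  1.22988459e+00, -1.93973082e+01,
        1.10749502e-02,  5.44115741e-03, -2.48137707e-05]), 'eef_pos': array([ 170.62661123, -626.60673858,  230.48569955]), 'tool_rot': array([-3.13986274e+00,  1.80838139e-05,  2.65796801e-01]), 'force': array([-0.5266217 ,  0.09802667,  0.06911387]), 'torque': array([-0.01526841, -0.01020233,  0.03847945]), 'width': 85.22802692558564}
```

View pics/top0.png

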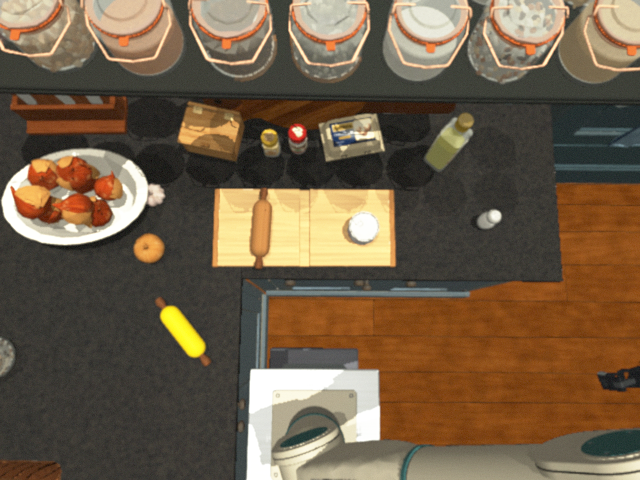

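View pics/side0.png

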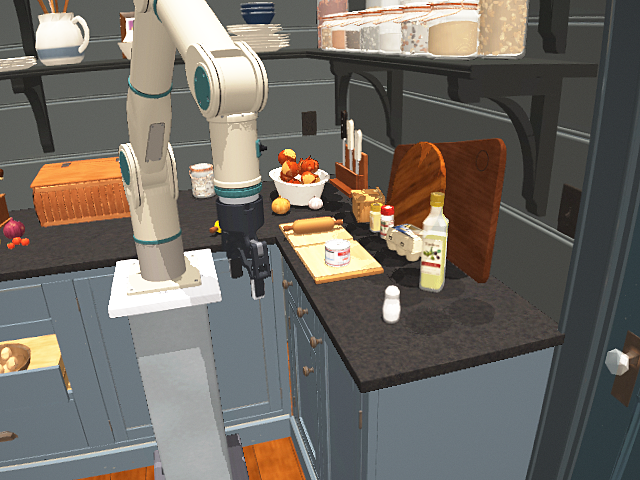

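Top view: the pin stands upright in the picture at about (261,229), the trough is at column ~308, the tin at (363,229), and the board spans columns 213–396 and rows 189–267. The shelf and jars are at the back, and the arm is to the lower right. Next I zoom in and measure.

```bash
cat > h.py <<'E'
from cell import ctrl, eyes
import cv2,numpy as np
def ray(n,px,z):
    c=eyes.calibration(n);K=np.array([[c['fx'],0,c['cx']],[0,c['fy'],c['cy']],[0,0,1]])
    u=cv2.undistortPoints(np.array([px],float).reshape(-1,1,2),K,np.array(c['dist'])).reshape(-1,2)
    P=np.array(c['pose']);d=np.c_[u[:,0],-u[:,1],-np.ones(len(u))]@P[:3,:3].T;o=P[:3,3]
    return o+d*((z-o[2])/d[:,2])[:,None]
def crop(n,name,x0,y0,w,h,s):
    im=eyes.get_image(n)[:,:,::-1].copy(); cv2.imwrite(f"pics/{name}_full.png",im)
    cv2.imwrite(f"pics/{name}.png",cv2.resize(im[y0:y0+h,x0:x0+w],None,fx=s,fy=s,interpolation=cv2.INTER_CUBIC))
    return im
E
python3 - <<'E'
from h import *
im=crop("top","c1",205,180,200,95,4)
hsv=cv2.cvtColor(im,cv2.COLOR_BGR2HSV)
r=hsv[215:245,205:405].mean(0).astype(int)
print(r[:,1].tolist()); print(r[:,2].tolist())
E
```

```text
[29, 29, 33, 32, 35, 33, 30, 69, 141, 159, 157, 158, 150, 127, 104, 100, 101, 100, 101, 101, 100, 101, 100, 101, 100, 100, 100, 100, 100, 100, 100, 100, 101, 99, 100, 100, 99, 99, 99, 99, 99, 99, 98, 100, 109, 119, 135, 149, 157, 159, 160, 159, 159, 158, 157, 158, 157, 158, 159, 158, 158, 158, 159, 159, 154, 141, 125, 113, 103, 99, 97, 96, 96, 97, 96, 97, 96, 96, 97, 97, 96, 97, 95, 95, 97, 96, 96, 96, 96, 95, 96, 96, 95, 100, 113, 105, 98, 96, 97, 97, 97, 97, 97, 104, 122, 112, 101, 99, 99, 100, 100, 100, 99, 100, 100, 99, 100, 100, 99, 100, 99, 99, 99, 100, 99, 99, 99, 99, 99, 99, 99, 99, 99, 99, 99, 99, 100, 107, 110, 114, 116, 117, 114, 96, 74, 58, 47, 34, 27, 22, 19, 16, 13, 11, 10, 9, 9, 8, 8, 8, 9, 10, 11, 13, 14, 17, 19, 23, 29, 33, 41, 50, 61, 75, 89, 95, 95, 95, 95, 95, 95, 95, 95, 98, 115, 142, 155, 157, 158, 149, 109, 46, 32, 32, 38, 34, 33, 30, 34, 35]
[60, 60, 60, 61, 61, 62, 60, 78, 145, 213, 227, 227, 228, 239, 252, 252, 252, 252, 252, 252, 252, 252, 252, 252, 252, 252, 252, 252, 252, 252, 252, 252, 252, 252, 252, 252, 252, 252, 252, 252, 252, 252, 252, 253, 245, 224, 189, 163, 172, 187, 198, 208, 216, 221, 224, 225, 225, 223, 222, 222, 223, 219, 206, 184, 169, 189, 227, 246, 251, 253, 253, 253, 253, 253, 253, 253, 253, 253, 253, 253, 253, 253, 253, 253, 253, 253, 253, 253, 253, 253, 253, 253, 253, 253, 246, 251, 253, 253, 253, 253, 253, 253, 253, 251, 234, 247, 252, 252, 252, 252, 252, 252, 252, 252, 252, 252, 252, 252, 252, 252, 252, 252, 252, 252, 252, 252, 252, 252, 252, 252, 252, 252, 252, 252, 252, 253, 252, 247, 236, 226, 219, 212, 200, 188, 194, 204, 214, 223, 226, 227, 228, 231, 233, 236, 237, 237, 238, 239, 239, 240, 241, 243, 244, 244, 242, 243, 244, 244, 245, 247, 247, 246, 244, 247, 252, 253, 253, 253, 253, 253, 253, 253, 253, 253, 247, 234, 228, 228, 221, 173, 103, 65, 60, 61, 60, 60, 61, 61, 60, 61]
```

View pics/c1.png

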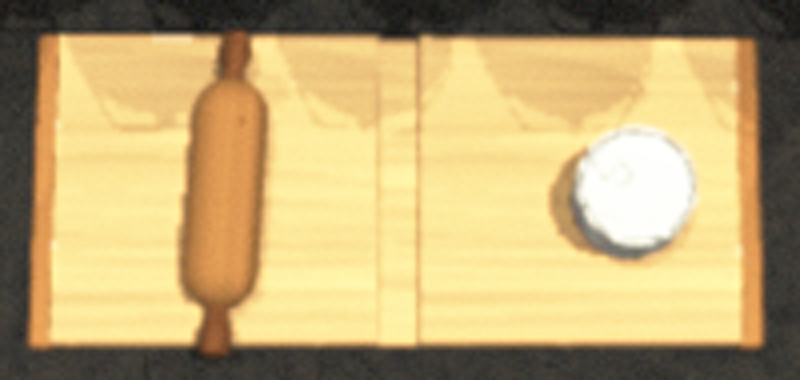

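```bash
python3 - <<'E'
from h import *
f=lambda L:(np.array(L,float)+.5)/4-.5+[205,180]
B=ray("top",f([[379,38],[420,38],[379,345],[418,345],[60,36],[740,38],[50,346],[742,346]]),18);print(B.round(1))
H=ray("top",f([[236,33],[215,354],[231,82],[219,304],[190,190],[262,190]]),42);print(H.round(1))
t=np.array([B[0]+B[1],B[2]+B[3]])/2
print("trough",t.mean(0),"ang",np.arctan2(*(t[0]-t[1])[[1,0]]), "board",B[4:].mean(0))
for a in(0,2):print("pin",H[a:a+2].mean(0),"ang",np.arctan2(*(H[a]-H[a+1])[[1,0]]),np.linalg.norm(H[a]-H[a+1]))
print("tin",ray("top",f([[634,186]]),58))
E
```

```text
[[ 606.3   45.8   18. ]
 [ 606.7   19.1   18. ]
 [ 405.4   42.9   18. ]
 [ 405.6   18.1   18. ]
 [ 604.9  252.1   18. ]
 [ 609.3 -190.3   18. ]
 [ 403.1  250.2   18. ]
 [ 406.6 -188.4   18. ]]
[[602.  136.2  42. ]
 [396.2 143.8  42. ]
 [569.8 138.5  42. ]
 [427.5 142.2  42. ]
 [499.7 162.4  42. ]
 [500.2 117.3  42. ]]
trough [505.97587264  31.46193928  18.        ] ang 0.009538618915050463 board [505.9829872   30.86965397  18.        ]
pin [499.08555049 140.01308434  42.        ] ang -0.03696278813160843 205.93022446001618
pin [498.67093356 140.38425348  42.        ] ang -0.02581904474378679 142.3616336369939
tin [[ 502.08172303 -116.24397096   58.        ]]
```

The pin lies at (499,140) with angle −0.035 and a measured length of 206 (expected 208). The trough is at (506,31) with angle +0.01, measured width 26 and length 201, so these agree. I approach via (450,−250), with the jaws along the pin and partly open.

Request:
move_arm --pt "3.7 -2.9 0 0 0 -3.6" --pt "7.4 -5.8 0 0 0 -7.2" --pt "11.1 -8.7 0 0 0 -10.8" --pt "14.8 -11.6 0 0 0 -14.4" --pt "18.4 -14.5 0 0 0 -18" --pt "22.1 -17.4 0 0 0 -21.6" --pt "25.8 -20.3 0 0 0 -25.2" --pt "29.5 -23.2 0 0 0 -28.8" --pt "33.2 -26.1 0 0 0 -32.4" --pt "36.9 -29 0 0 0 -36" --pt "38.4 -32.7 0 0 0 -39.7" --pt "39.9 -36.4 0 0 0 -43.4" --pt "41.4 -40.1 0 0 0 -47" --pt "42.9 -43.8 0 0 0 -50.7" --pt "44.5 -47.5 1 0 0 -54.4" --pt "46 -51.2 2 0 0 -58" --pt "47.5 -54.9 3 0 0 -61.7" --pt "49 -58.6 4 0 0 -65.4" --pt "50.5 -62.3 5 0 0 -69" --pt "52 -66 6 0 0 -72.7" --grip -0.06

```text
clock: 2.15
eef_pos: [499.1, 147.7, 170.8]
tool_rot: [-3.142, 0.0, 1.537]
force: [0.6, -0.2, 0.2]
width: 40.2
```

Request:
move_arm --pt "0 0 1.5 0 0 0" --pt "0 0 3 0 0 0" --pt "0 0 4.5 0 0 0" --pt "0 0 6 0 0 0" --pt "0 0 7.2 0 0 0" --pt "0 0 8.2 0 0 0" --pt "0 0 9 0 0 0" --pt "0 0 9.6 0 0 0" --pt "0 0 10 0 0 0" --pt "0 0 10 0 0 0"

```text
clock: 3.15
eef_pos: [499.0, 146.2, 71.0]
tool_rot: [-3.141, 0.0, 1.535]
force: [-1.3, 0.3, -0.6]
width: 40.0
```

```bash
python3 - <<'E'
from h import *
im=crop("side","s1",250,180,160,110,5)
im=crop("top","t1",205,180,200,95,4)
E
```

```text
(no output)
```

View pics/s1.png

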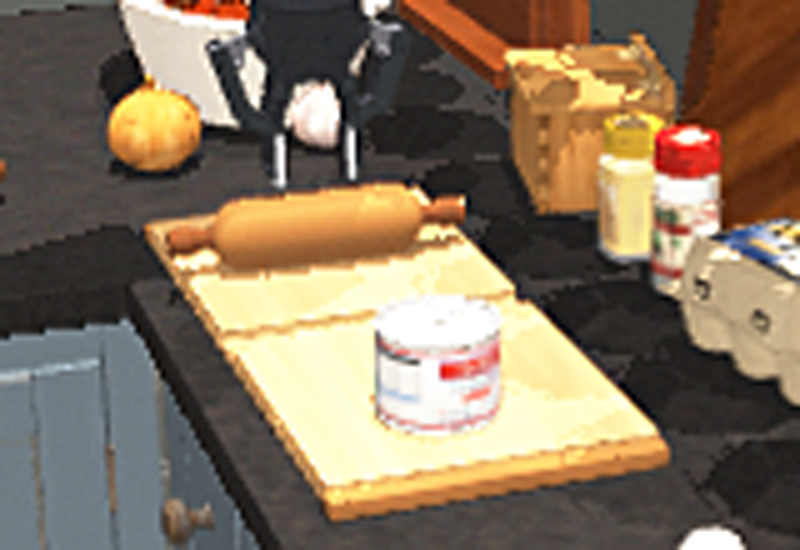

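The side crop shows the two fingertips, at about (280,185) and (350,180) in the crop, just above the pin's top and midway along it. I descend slowly to make contact.

Request:
move_arm --pt "0 0 0.1 0 0 0" --pt "0 0 0.2 0 0 0" --pt "0 0 0.3 0 0 0" --pt "0 0 0.3 0 0 0"

```text
clock: 3.65
eef_pos: [499.1, 146.2, 68.3]
tool_rot: [-3.142, 0.0, 1.535]
force: [0.0, 0.6, 0.0]
width: 40.4
```

Request:
move_arm --pt "0 0 0.1 0 0 0" --pt "0 0 0.1 0 0 0"

```text
clock: 3.85
eef_pos: [499.1, 146.2, 67.2]
tool_rot: [-3.142, 0.0, 1.535]
force: [-0.1, -0.3, 0.9]
width: 39.8
```

Request:
move_arm --pt "0 0 0.1 0 0 0" --pt "0 0 0.1 0 0 0"

```text
clock: 4.05
eef_pos: [499.1, 146.2, 66.2]
tool_rot: [-3.141, 0.0, 1.535]
force: [-0.7, -0.9, 0.7]
width: 40.0
```

Request:
move_arm --pt "0 0 0.1 0 0 0" --pt "0 0 0.1 0 0 0"

```text
clock: 4.25
eef_pos: [499.1, 146.2, 65.2]
tool_rot: [-3.141, 0.0, 1.535]
force: [-0.1, 0.0, -0.5]
width: 40.0
```

Request:
move_arm --pt "0 0 0.1 0 0 0" --pt "0 0 0.1 0 0 0"

```text
clock: 4.45
eef_pos: [499.3, 146.4, 64.5]
tool_rot: [3.141, -0.0, 1.535]
force: [-0.1, -0.0, 2.2]
width: 39.9
```

Request:
move_arm --pt "0 0 0.1 0 0 0" --pt "0 0 0.1 0 0 0"

```text
clock: 4.65
eef_pos: [499.3, 146.8, 64.3]
tool_rot: [3.141, -0.0, 1.535]
force: [-2.1, 0.5, 10.1]
width: 40.0
```

Request:
move_arm --pt "-0.1 0 -0.03 0 0 0" --pt "-0.4 0 -0.03 0 0 0" --pt "-0.7 0 -0.03 0 0 0" --pt "-1.0 0 -0.03 0 0 0" --pt "-1.3 0 -0.03 0 0 0" --pt "-1.6 0 -0.03 0 0 0" --pt "-1.9 0 -0.03 0 0 0" --pt "-2.2 0 -0.03 0 0 0" --pt "-2.5 0 -0.03 0 0 0" --pt "-2.8 0 -0.03 0 0 0" --pt "-3.0 0 -0.03 0 0 0" --pt "-3.0 0 -0.03 0 0 0"

```text
clock: 5.85
eef_pos: [498.1, 116.1, 64.3]
tool_rot: [3.141, 0.0, 1.534]
force: [-1.3, 0.3, 8.8]
width: 40.4
```

```bash
python3 - <<'E'
from h import *
im=crop("top","t2",205,180,200,95,4)
E
```

```text
(no output)
```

View pics/t2.png

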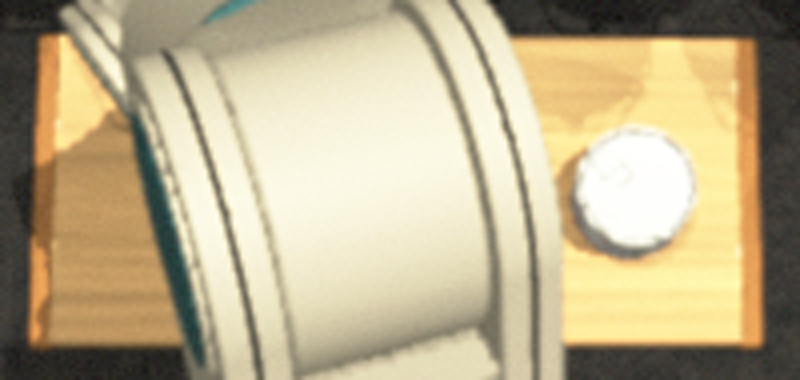

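The top view is hidden by the wrist, so I measure the pin's progress from the side camera by colour, against the earlier picture.

```bash
cat >> h.py <<'E'
def pin(im,dbg=None):
    # largest brown blob over board in side view -> axis centre & angle at z=42 (bias removed against first picture)
    x0,y0,x1,y1=270,205,375,290
    h=cv2.cvtColor(im,cv2.COLOR_BGR2HSV)[y0:y1,x0:x1].astype(int)
    m=((h[...,1]>140)&(h[...,0]<17)&(h[...,2]>60)).astype(np.uint8)
    n,l,s,c=cv2.connectedComponentsWithStats(cv2.morphologyEx(m,cv2.MORPH_CLOSE,np.ones((3,3))))
    k=1+np.argmax(s[1:,4]); ys,xs=np.where(l==k); p=np.c_[xs+x0,ys+y0]
    if dbg: im=im.copy(); im[p[:,1],p[:,0]]=(255,0,0); cv2.imwrite(dbg,cv2.resize(im[180:290,250:410],None,fx=5,fy=5,interpolation=0))
    W=ray("side",p,42); mid=(W.min(0)+W.max(0))/2
    vx,vy,_,_=cv2.fitLine(W[:,:2].astype(np.float32),cv2.DIST_L2,0,.01,.01).ravel()
    return s[k].tolist(),W.mean(0)[:2].round(1),mid.round(1)[:2],np.arctan(vy/vx).round(4)
E
python3 - <<'E'
from h import *
print(pin(cv2.imread("pics/s1_full.png"),"pics/d0.png"))
im=crop("side","s2",250,180,160,110,5)
print(pin(im,"pics/d1.png"))
cv2.imwrite("pics/dd.png",np.hstack([cv2.imread("pics/d0.png")[::2,::2],cv2.imread("pics/d1.png")[::2,::2]]))
E
```

```text
([9, 11, 96, 68, 926], array([478. ,  -7.3]), array([495.3, -44.5]), np.float32(1.5115))
([14, 12, 65, 34, 720], array([491.1,  99. ]), array([494.3,  65.6]), np.float32(0.2766))
```

View pics/dd.png

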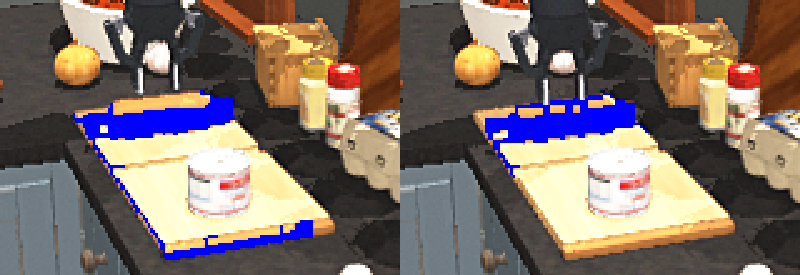

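```bash
cat >> h.py <<'E'
def track(im):
    a=cv2.imread("pics/s1_full.png")
    L=[np.array([283,224,36,16]),np.array([327,218,18,14])]   # left handle+barrel end, right handle
    out=[]
    for x,y,w,h in L:
        # handles: match on V channel
        t=cv2.resize(a[y:y+h,x:x+w],None,fx=4,fy=4,interpolation=cv2.INTER_CUBIC)
        s=cv2.resize(im[y-4:y+h+30,x-6:x+w+20],None,fx=4,fy=4,interpolation=cv2.INTER_CUBIC)
        _,v,_,p=cv2.minMaxLoc(cv2.matchTemplate(s,t,cv2.TM_CCOEFF_NORMED))
        c=np.array([x+w/2,y+h/2]);d=np.array(p)/4-[6,4]
        A,B=ray("side",[c,c+d],42); out.append((d,round(v,2),(B-A)[:2].round(1)))
    return out
E
python3 - <<'E'
from h import *
for o in track(cv2.imread("pics/s2_full.png")):print(o)
E
```

```text
(array([1. , 1.5]), 0.96, array([ -0.3, -13.9]))
(array([1.25, 1.5 ]), 0.93, array([ -0.5, -14.8]))
```

The side tracker shows the pin moved 14–15 mm for 30 mm of finger travel, as expected, so it is at y≈125.5 with the finger at 116. The next strokes lift, go back 19 mm, touch down and roll 38 mm, with a slight turn towards square.

Request:
move_arm --pt "0 0 -0.4 0 0 0" --pt "0.5 0 -0.8 0 0 0" --pt "1.4 0 -0.8 0 0 0" --pt "1.9 0 -0.6 0 0 0" --pt "1.9 0 -0.25 0 0 0" --pt "1.9 0 -0.1 0 0 0" --pt "1.9 0 0 0 0 0" --pt "1.7 0 0 0 0 0" --pt "1.4 0 0 0 0 -0.1" --pt "1.1 0 0 0 0 -0.2" --pt "0.7 0 0 0 0 -0.3" --pt "0.3 0 0 0 0 -0.4" --pt "-0.1 0 0 0 0 -0.5" --pt "-0.5 0 0 0 0 -0.6" --pt "-0.9 0 0 0 0 -0.7" --pt "-1.3 0 0 0 0 -0.8" --pt "-1.6 0 0 0 0 -0.9" --pt "-1.8 0 0 0 0 -1" --pt "-1.9 0 0 0 0 -1" --pt "-1.9 0 0 0 0 -1"

```text
clock: 7.95
eef_pos: [497.0, 96.7, 64.3]
tool_rot: [-3.141, 0.001, 1.551]
force: [-2.8, -0.3, 9.5]
width: 40.3
```

```bash
python3 - <<'E'
from h import *
for o in track(crop("side","s3",250,180,160,110,5)):print(o)
E
```

```text
(array([2. , 3.5]), 0.96, array([ -1.7, -31.8]))
(array([3.  , 3.25]), 0.91, array([ -0.2, -32.1]))
```

Request:
move_arm --pt "0 0 -0.4 0 0 0" --pt "0.6 0 -0.8 0 0 0" --pt "1.5 0 -0.8 0 0 0" --pt "2.1 0 -0.6 0 0 0" --pt "2.1 0 -0.25 0 0 0" --pt "2.1 0 -0.1 0 0 0" --pt "2.1 0 0 0 0 0" --pt "1.9 0 0 0 0 0" --pt "1.6 0 0 0 0 -0.1" --pt "1.2 0 0 0 0 -0.2" --pt "0.8 0 0 0 0 -0.3" --pt "0.4 0 0 0 0 -0.4" --pt "0 0 0 0 0 -0.5" --pt "-0.4 0 0 0 0 -0.6" --pt "-0.8 0 0 0 0 -0.7" --pt "-1.2 0 0 0 0 -0.8" --pt "-1.5 0 0 0 0 -0.9" --pt "-1.7 0 0 0 0 -1" --pt "-1.8 0 0 0 0 -1" --pt "-1.8 0 0 0 0 -1"

```text
clock: 10.0
eef_pos: [496.0, 78.6, 64.3]
tool_rot: [-3.14, 0.001, 1.568]
force: [-3.3, -0.1, 12.6]
width: 40.4
```

```bash
python3 - <<'E'
from h import *
for o in track(crop("side","s4",250,180,160,110,5)):print(o)
E
```

```text
(array([3.75, 5.75]), 0.95, array([ -1.3, -52.2]))
(array([5.  , 5.25]), 0.92, array([  0.2, -51.5]))
```

Request:
move_arm --pt "0 0 -0.4 0 0 0" --pt "0.5 0 -0.8 0 0 0" --pt "1.4 0 -0.8 0 0 0" --pt "2.0 0 -0.6 0 0 0" --pt "2.0 0 -0.25 0 0 0" --pt "2.0 0 -0.1 0 0 0" --pt "2.0 0 -0.03 0 0 0" --pt "1.8 0 -0.03 0 0 0" --pt "1.5 0 -0.03 0 0 -0.1" --pt "1.1 0 -0.03 0 0 -0.2" --pt "0.7 0 -0.03 0 0 -0.3" --pt "0.3 0 -0.03 0 0 -0.4" --pt "-0.1 0 -0.03 0 0 -0.5" --pt "-0.5 0 -0.03 0 0 -0.6" --pt "-0.9 0 -0.03 0 0 -0.7" --pt "-1.3 0 -0.03 0 0 -0.8" --pt "-1.6 0 -0.03 0 0 -0.9" --pt "-1.8 0 -0.03 0 0 -1" --pt "-1.9 0 -0.03 0 0 -1" --pt "-1.9 0 -0.03 0 0 -1"

```text
clock: 12.05
eef_pos: [495.6, 59.1, 64.4]
tool_rot: [-3.139, 0.001, 1.586]
force: [-4.1, -0.1, 8.2]
width: 40.5
```

```bash
python3 - <<'E'
from h import *
for o in track(crop("side","s5",250,180,160,110,5)):print(o)
E
```

```text
(array([5., 8.]), 0.92, array([ -2.4, -71.6]))
(array([6.75, 7.25]), 0.89, array([ -0.2, -70.3]))
```

Request:
move_arm --pt "0 0 -0.4 0 0 0" --pt "0.5 0 -0.8 0 0 0" --pt "1.4 0 -0.8 0 0 0" --pt "2.0 0 -0.6 0 0 0" --pt "2.0 0 -0.25 0 0 0" --pt "2.0 0 -0.1 0 0 0" --pt "2.0 0 0 0 0 0" --pt "1.8 0 0 0 0 0" --pt "1.5 0 0 0 0 -0.1" --pt "1.1 0 0 0 0 -0.2" --pt "0.7 0 0 0 0 -0.3" --pt "0.3 0 0 0 0 -0.4" --pt "-0.1 0 0 0 0 -0.5" --pt "-0.5 0 0 0 0 -0.6" --pt "-0.9 0 0 0 0 -0.7" --pt "-1.2 0 0 0 0 -0.8" --pt "-1.5 0 0 0 0 -0.8" --pt "-1.7 0 0 0 0 -0.8" --pt "-1.8 0 0 0 0 -0.8" --pt "-1.8 0 0 0 0 -0.8"

```text
clock: 14.1
eef_pos: [495.4, 41.0, 64.4]
tool_rot: [-3.138, 0.002, 1.6]
force: [-4.8, -0.1, 10.7]
width: 40.5
```

```bash
python3 - <<'E'
from h import *
for o in track(crop("side","s6",250,180,160,110,5)):print(o)
E
```

```text
(array([ 6.  , 10.25]), 0.87, array([ -4.3, -90.2]))
(array([8.5 , 9.25]), 0.74, array([ -0.6, -88.6]))
```

View pics/s6.png

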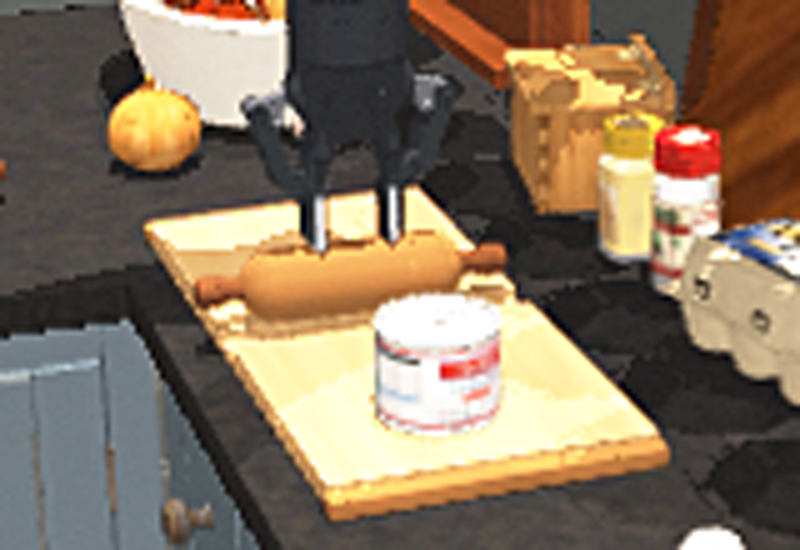

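The side crop shows the pin just behind the trough, its barrel at about (350,275) in the crop, with the fingertips on its top and the tin untouched. This is the final stroke into the trough.

Request:
move_arm --pt "0 0 -0.4 0 0 0" --pt "0.5 0 -0.8 0 0 0" --pt "1.4 0 -0.8 0 0 0" --pt "2.0 0 -0.6 0 0 0" --pt "2.0 0 -0.25 0 0 0" --pt "2.0 0 -0.1 0 0 0" --pt "2.0 0 0 0 0 0" --pt "1.8 0 0 0 0 0" --pt "1.5 0 0 0 0 0" --pt "1.2 0 0 0 0 0" --pt "0.9 0 0 0 0 0" --pt "0.6 0 0 0 0 0" --pt "0.3 0 0 0 0 0" --pt "0 0 0 0 0 0" --pt "-0.3 0 0 0 0 0" --pt "-0.6 0 0 0 0 0" --pt "-0.9 0 0 0 0 0" --pt "-1.2 0 0 0 0 0" --pt "-1.4 0 0 0 0 0" --pt "-1.4 0 0 0 0 0"

```text
clock: 16.15
eef_pos: [497.7, 27.9, 63.9]
tool_rot: [-3.142, 0.0, 1.6]
force: [0.2, 0.8, -0.1]
width: 40.2
```

```bash
python3 - <<'E'
from h import *
for o in track(crop("side","s7",250,180,160,110,5)):print(o)
E
```

```text
(array([ 6.75, 13.  ]), 0.85, array([  -7.8, -112. ]))
(array([10.25, 11.25]), 0.63, array([  -0.9, -106.6]))
```

View pics/s7.png

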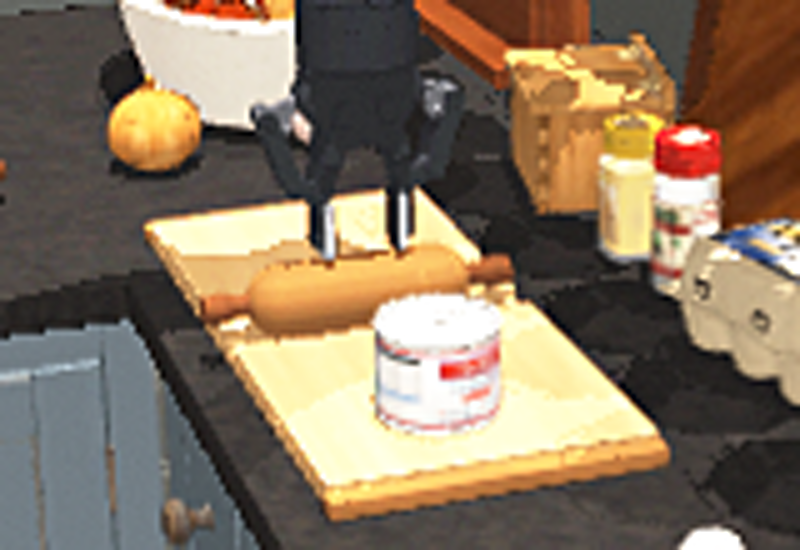

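The force has dropped to zero and the pin looks seated. I lift straight up and clear the top view.

Request:
move_arm --pt "0 0 -1 0 0 0" --pt "0 0 -3 0 0 0" --pt "0 0 -6 0 0 0" --pt "0 0 -9 0 0 0" --pt "0 0 -12 0 0 0" --pt "0 0 -15 0 0 0" --pt "-3 0 -16 0 0 4" --pt "-6 -0.5 -16 0 0 8" --pt "-9 -1 -16 0 0 12" --pt "-12 -1.5 -16 0 0 16" --pt "-15 -2 -16 0 0 20" --pt "-18 -2.5 -16 0 0 24" --pt "-21 -3 -16 0 0 28" --pt "-24 -3.5 -16 0 0 32" --pt "-27 -4 -16 0 0 36" --pt "-30 -5 -16 0 0 38" --pt "-32 -6 -16 0 0 40" --pt "-34 -7 -16 0 0 42" --pt "-35 -8 -16 0 0 43" --pt "-35 -8 -16 0 0 43"

```text
clock: 18.2
eef_pos: [426.6, -325.3, 224.2]
tool_rot: [-3.141, 0.001, 0.847]
force: [0.3, 1.2, -0.1]
width: 40.3
```

```bash
python3 - <<'E'
from h import *
crop("top","t8",205,180,200,95,4)
E
```

```text
(no output)
```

View pics/t8.png

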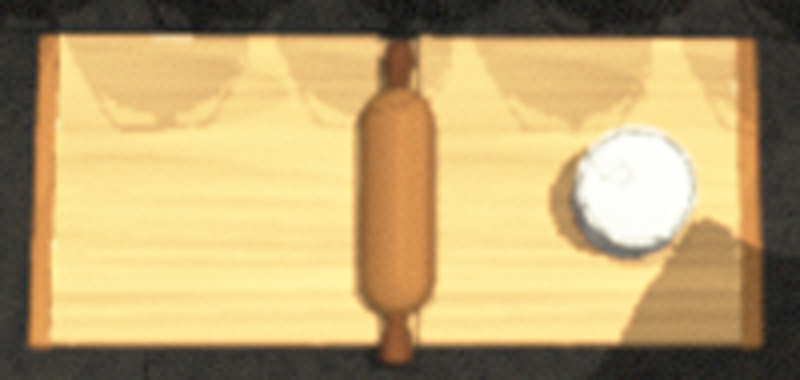

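The top crop shows the pin upright over the trough, its axis running from (399,42) to (396,360) in the crop, and the tin still at (634,186). I check the numbers, then hand in if they hold.

```bash
python3 - <<'E'
from h import *
f=lambda L:(np.array(L,float)+.5)/4-.5+[205,180]
H=ray("top",f([[399,42],[396,361],[358,200],[435,200]]),38)
print(H.round(1),H[:2].mean(0).round(1),"ang",np.arctan2(*(H[0]-H[1])[[1,0]]))
a,b=[cv2.imread(f"pics/{n}_full.png").astype(int) for n in("c1","t8")]
d=np.abs(a-b).sum(2)
for n,(x,y) in dict(tin=(363,229),onion=(149,248),garlic=(155,194),salt=(488,218),bottle=(448,145),sa=(270,142),sb=(297,137)).items(): print(n,d[y-12:y+13,x-12:x+13].mean().round(1))
s=H[:2].mean(0)-[506,31.3,38]
if abs(s[1])<4 and abs(s[0])<25: ctrl.finish_job(); print("handed in",s)
E
```

```text
[[598.5  32.3  38. ]
 [393.1  31.6  38. ]
 [495.1  56.9  38. ]
 [495.6   8.2  38. ]] [495.8  31.9  38. ] ang 0.0036377300272629498
tin 6.2
onion 11.6
garlic 11.5
salt 149.0
bottle 11.5
sa 11.5
sb 11.6
the job is handed in; nothing more can be done
handed in [-10.20706167   0.64234367   0.        ]
```

View pics/t8_full.png

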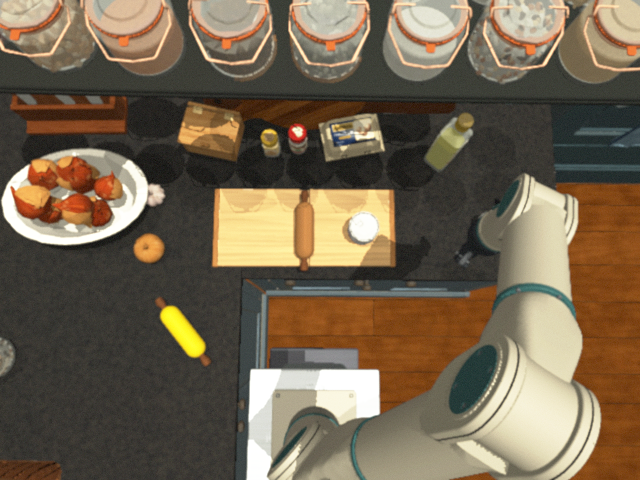

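I rolled the pin into the trough with six short strokes of two fingertips on its top, pressing about 8–13 N, then lifted clear and handed the job in at about 18 s.

**Pin, from the last top view:**
- It is 0.6 mm from the trough's middle.
- It is within about 0.01 rad of square.
- It is about 10 mm off centre across the board, where 40 mm is allowed.
- I did not measure its height directly. That it is seated follows from the finger force falling to zero and from its position over the trough.

**Bystanders:** The tin, onion, garlic, bottle and both spice jars look the same before and after.

**Failed check:** The picture comparison failed for the salt mill, because the arm hides it in the last view. The tool passed it with the fingertips above 220 mm and the mill is 90 mm high, with no sign of contact, but I did not see the mill again before handing in.

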